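# Fit the sample disc and lock it with its flange nut

## Task

Fit the sample disc onto the stud of the drive base so that it lies flat on the platter, then lock it with the hex flange nut from the sloped ledge: set the nut squarely on the stud, back it off (counter-clockwise) until its thread drops in, and only then screw it down clockwise until its flange bears flat on the disc's collar. Let go of it, and leave the other things on the bench where they are.

Things in the scene. Friction and masses are not known exactly. Their poses are not given: they have to be found in the camera images.
- disc_center (a point): White sample disc, 160 mm across, 10 mm thick, with a plain round collar standing 30 mm above it in its middle (62 mm outside, 51 mm bore right through); about 0.35 kg. Lies flat on the bench, collar up. This point is on its axis, 20 mm above its underside; the collar's top is 20 mm higher. z is the axis, up. Grip it across the collar.
- nut_center (a point): Aluminium hex flange nut, 42 mm tall, about 0.25 kg: flange 76 mm across, 6 mm thick; on it a hexagon 36 mm tall, 58 mm across flats (flats face +y and -y of this frame and every 60 degrees); bore 48 mm right through, 3 thread lugs inside. Point on its axis, 21 mm above the flange's underside; z from flange to hexagon. Starts flange down on the ledge, leaning as its face.
- ledge: Fixed white stand 110 by 100 mm, its top a face that slopes at 25 degrees and looks up and towards its own -x side (roughly to the robot), with a low lip at the lower edge that holds the nut. Origin: middle of its underside; x points from the low to the high edge. The middle of the sloped face is 60 mm above the origin.
- base: Fixed square drive base 170 by 170 mm, 35 mm high, with a round grey platter 148 mm across whose top is 45 mm above the bench; an upright steel stud stands in its middle. Origin: middle of its underside; z up. With the disc seated, its underside is 45 mm and its collar's top 85 mm above the bench.
- stud_top (a point): Top of the stud's thread, on its axis, 107 mm above the bench; three stop teeth stand 7 mm, a tapered nose 29 mm across 14 mm higher. Stud 44 mm across, coarse right-hand three-start thread, 36 mm per turn; where its starts lie is not known. A nut set on it rests with its underside 102 mm above the bench (higher if on a tooth); turned clockwise there it jams on the teeth.
- thread_in (a point): Point on the stud's axis, 90 mm above the bench: the nut's underside when dropped in. Turned counter-clockwise from above, at most about 110 degrees, a nut on the stud falls 12 mm to here by its weight in a window about 15 to 25 degrees wide, then meets a stop. It must be loosely held or pushed down to fall. Then 60 to 115 degrees clockwise lower it 5 mm onto the collar until tight.
Mind the look-alikes: they are no part of the job. Leave any yellow look-alike of the part that bears disc_center alone.

How it is judged:
By the outcome, as a careful person would: the job done as asked, in the order asked, and still so for the second after the job is handed in, with the robot touching nothing.
It also fails if it takes over 72 s, if anything falls off the work surface, if the arm or the gripper's body presses on something with over 40 N, if the wrist force passes 120 N, or if a joint passes its speed limit or range.

## Robot

A 6-joint arm with a two-finger parallel gripper is mounted at the origin on the work surface. World frame = base frame: x ahead of the robot, y to its left, z up, the work surface at z = 0. Lengths are in m, angles in rad, forces in N, time in s.
With the tool pointing down it reaches from about 0.25 to 0.725 m from the base axis. Payload 4 kg.
Tool frame: the origin (TCP) lies on the front face of the gripper's body, between the roots of the fingers; the fingertips stand 73 mm ahead of it and the grasp point (between the pads) lies 54 mm ahead of it; z points along the fingers, y is the direction in which the jaws open and shut (so a half turn about z gives the same grasp; the last joint's range is limited). The gripper opens to 85 mm and grips with 20 to 120 N. Pads are 22 mm wide; open, the fingers measure 114 mm over their backs; the gripper's body (76 mm by 85 mm) begins 54 mm behind the grasp point. The pads swing forward as they close: fully open they stand 13 mm farther back than shut.
Start: joints at [-1.155, 0.241, 0.005, 1.335, 0, 1.571], TCP at [0.202, -0.457, 0.304] pointing down, gripper open.
Joint ranges: [-2.72, 2.72], [-1.05, 1.87], [-1.09, 1.28], [-1.99, 2.15], [-1.42, 1.44], [-3.14, 3.14]. Speed limits (rad/s): [2.79, 2.79, 3.14, 3.14, 3.14, 3.14].

## Interface

Orientations are given as a unit quaternion [x, y, z, w].
In Python, from workcell import sensors, camera, order gives the robot as it stands. The module is installed in compiled form; this text tells all that it offers.
- The arm moves only by the shell command python3 -m inch 'ROWS'. ROWS is JSON, one flat list of numbers, 5 for each row, row after row: the opening, from -1 (shut) to 1 (fully open), then the shift along the tool's x, y, z in mm, then the turn about the tool's z in units of 6 degrees (1.0 is 6 degrees). A call has 1 to 8 rows; each row is the pose to reach, as a shift and turn from the pose commanded when the call began, along the tool's axes at that moment; what a row does not reach only later rows make up. A row lasts 1/10 s, in which the tool goes at most 50 mm and 8.59 degrees, less where a joint would pass 70% of its speed; a pose out of reach is approached as far as the arm can. A call with a gripper value outside its range is refused whole. The fingers move at their own pace and stop on an object; the grip force is fixed at half the most. Time passes only in rows, so rows that repeat a pose let the fingers close. It gives the time, the measured TCP pose, the force and the opening at its end, in the units of the state.
- sensors.get_obs(): the state, without advancing time (a new reading comes with each control period).
- camera(name): name is "side" or "top"; returns a dict with "pixels" (420x560x3 uint8, red, green, blue), "intrinsics" (3x3 intrinsics, pixels), "k1" (the pictures are not rectified: a ray, as slopes to the right and down, at radius r is drawn at 1 + k1 r^2 times it, then the intrinsics apply), "extrinsics" (4x4, takes a point from camera to world coordinates). Camera axes: x right, y down, z forward; pixel columns grow to the right and rows downward; lengths in m; the calibration is good to about 2 mm. A picture is of the moment at which its call begins. There is no depth.
- order.job_done(): hands the job in, once; it reports no verdict.
The state is a dict: "clock": time; "joint_pos": joint angles; "joint_vel": joint speeds; "tau": joint torques, N m; "eef_pos": TCP position; "tool_rot": TCP orientation; "ft_force": force on the tool from outside, world axes, zero at the start; "ft_torque": the same for the moment, N m; "grip_width": finger opening in m.
Only numpy, scipy, OpenCV 4.12 (cv2) and the standard library are available. Lean on these libraries where they do the work, as an engineer would, in place of code of your own. Each camera call takes 0.05 s, during which the arm holds its last target.

## Working session

There is one attempt and no reset: what is moved stays moved. The work goes in short steps, Python scripts to look and compute and a shell command to move; the robot and the scene stay as the last step left them, time stands still between calls to the robot, and variables do not carry over. Pictures are saved under pics/ and viewed, and the job is handed in when it is done.

```bash
mkdir -p pics; ls
python3 - <<'E'
from workcell import sensors, camera
import cv2
print(sensors.get_obs())
for n in("side","top"):
    c=camera(n); cv2.imwrite(f"pics/{n}0.png",c["pixels"][:,:,::-1]); print(n,c["intrinsics"],c["k1"],c["extrinsics"])
E
```

```text
pics
{'clock': 0.0, 'joint_pos': array([-1.15502832e+00,  2.41412423e-01,  3.71513396e-03,  1.33518848e+00,
       -3.49725676e-05,  1.57081726e+00]), 'joint_vel': array([-0.00213167,  0.00101985, -0.00061564, -0.00132816,  0.00098374,
       -0.00191768]), 'tau': array([ 1.17303785e-03, -3.72315609e+01,  2.52408904e+01,  1.69121136e-02,
        5.54219241e-05, -1.60667912e-05]), 'eef_pos': array([ 0.20174484, -0.45696687,  0.3030096 ]), 'tool_rot': array([ 9.78471448e-01,  2.06379588e-01, -2.32740717e-04, -1.01861831e-03]), 'ft_force': array([-0.65131635, -0.12943596,  0.05513044]), 'ft_torque': array([-0.02299283,  0.00947255,  0.0236736 ]), 'grip_width': 0.085383326413672}
side [[458.25684533   0.         282.90711858]
 [  0.         458.25684533 209.09176625]
 [  0.           0.           1.        ]] -0.11810091807489119 [[-0.99569022 -0.06993522  0.06091014  0.43830168]
 [-0.09225994  0.68009827 -0.72729255  0.72801261]
 [ 0.00943848 -0.72977764 -0.68361942  0.79425795]
 [ 0.          0.          0.          1.        ]]
top [[400.61885298   0.         274.60205576]
 [  0.         400.61885298 202.50141668]
 [  0.           0.           1.        ]] -0.0552879717384157 [[-0.00761165 -0.9940622   0.10854683  0.39158392]
 [-0.99985137  0.00924499  0.01455204 -0.00261397]
 [-0.01546914 -0.10841993 -0.99398482  0.92370482]
 [ 0.          0.          0.          1.        ]]
```

View pics/side0.png

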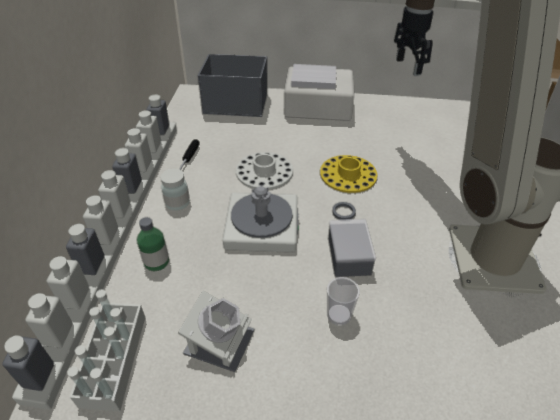

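View pics/top0.png

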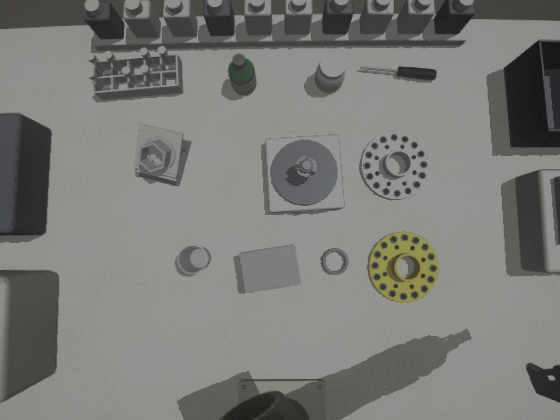

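```bash
cat > h.py <<'E'
import numpy as np, cv2
from workcell import sensors, camera
from scipy.spatial.transform import Rotation as R
def ray(c,uv):
    K=c["intrinsics"];d=np.array([c["k1"],0,0,0.])
    p=cv2.undistortPoints(np.array(uv,float).reshape(-1,1,2),K,d).reshape(-1,2)
    E=c["extrinsics"]; r=np.c_[p,np.ones(len(p))]@E[:3,:3].T
    return E[:3,3],r
def onz(c,uv,z):
    o,r=ray(c,uv); return o+r*((z-o[2])/r[:,2])[:,None]
def proj(c,P):
    E=c["extrinsics"]; W=np.linalg.inv(E)
    return cv2.projectPoints(np.array(P,float).reshape(-1,3),cv2.Rodrigues(W[:3,:3])[0],W[:3,3],c["intrinsics"],np.array([c["k1"],0,0,0.]))[0].reshape(-1,2)
def tri(cs,uvs):
    A=np.zeros((3,3));b=np.zeros(3)
    for c,uv in zip(cs,uvs):
        o,r=ray(c,[uv]); r=r[0]/np.linalg.norm(r[0]); M=np.eye(3)-np.outer(r,r); A+=M;b+=M@o
    return np.linalg.solve(A,b)
def crop(c,x,y,w,h,s,fn):
    im=c["pixels"][y:y+h,x:x+w,::-1]
    cv2.imwrite(fn,cv2.resize(im,None,fx=s,fy=s,interpolation=cv2.INTER_CUBIC))
E
python3 - <<'E'
from h import *
t=camera("top"); s=camera("side")
def two(n,a,b):
    A=cv2.resize(np.ascontiguousarray(t["pixels"][a[1]:a[1]+100,a[0]:a[0]+100,::-1]),(400,400),interpolation=cv2.INTER_CUBIC)
    B=cv2.resize(np.ascontiguousarray(s["pixels"][b[1]:b[1]+100,b[0]:b[0]+100,::-1]),(400,400),interpolation=cv2.INTER_CUBIC)
    cv2.imwrite(n,np.clip(np.hstack([A,B])*1.5,0,255).astype(np.uint8))
two("pics/nut.png",(110,105),(170,275))
two("pics/disc.png",(345,116),(215,118))
two("pics/base.png",(255,125),(212,170))
E
```

```text
(no output)
```

View pics/nut.png

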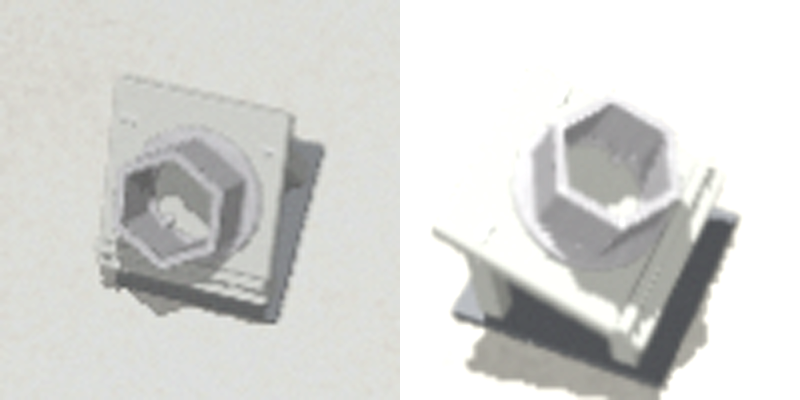

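View pics/disc.png

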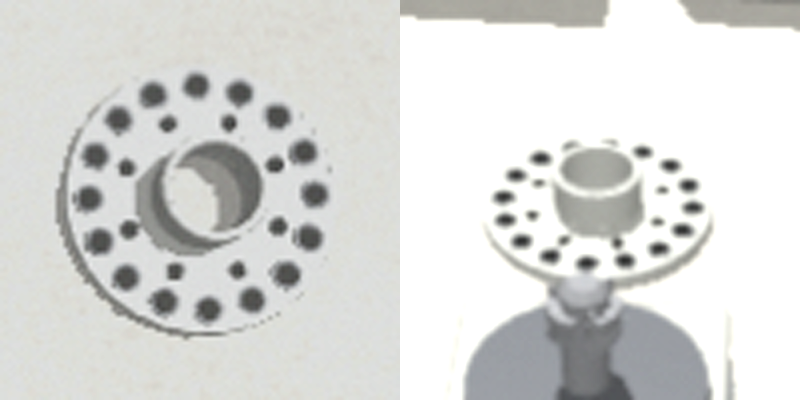

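View pics/base.png

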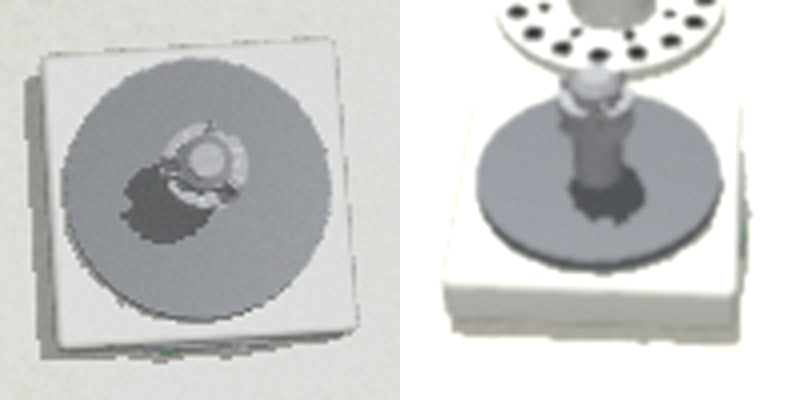

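```bash
cat > m.py <<'E'
from h import *
t=camera("top"); s=camera("side")
def circ(P):
    A=np.c_[2*P[:,:2],np.ones(len(P))];x=np.linalg.lstsq(A,(P[:,:2]**2).sum(1),rcond=None)[0]
    r=np.sqrt(x[2]+x[0]**2+x[1]**2);res=np.abs(np.hypot(P[:,0]-x[0],P[:,1]-x[1])-r)
    return x[0],x[1],r,res
def rob(P):
    for i in range(6):
        x,y,r,res=circ(P); P=P[res<max(.0015,2*np.median(res))]
    return np.round([x,y,r,np.median(res)],4),len(P)
for n,c,dc,pc in(("top",t,(395,166),(303,172)),("side",s,(265,168),(262,214))):
    g=cv2.cvtColor(c["pixels"],cv2.COLOR_RGB2GRAY)
    b=cv2.adaptiveThreshold(g,255,cv2.ADAPTIVE_THRESH_MEAN_C,cv2.THRESH_BINARY_INV,15,22)
    N,L,st,ce=cv2.connectedComponentsWithStats(b)
    m=[i for i in range(1,N) if 3<st[i,4]<60]
    P=onz(c,ce[m],.010); c0=onz(c,[dc],.010)[0]
    d=np.hypot(*(P-c0)[:,:2].T); Q=P[(d>.055)&(d<.078)]
    print(n,"disc",rob(Q))
    roi=g[pc[1]-50:pc[1]+50,pc[0]-50:pc[0]+50]
    hsv=cv2.cvtColor(c["pixels"],cv2.COLOR_RGB2HSV)
    print(g[pc[1]+10,pc[0]-20],g[pc[1]+36,pc[0]])
    v=int(g[pc[1]+10,pc[0]-20]); m=((g<v+22)&(g>v-22)).astype(np.uint8)
    N,L=cv2.connectedComponents(m); m=(L==L[pc[1]+10,pc[0]-20]).astype(np.uint8)
    k=max(cv2.findContours(m,cv2.RETR_EXTERNAL,cv2.CHAIN_APPROX_NONE)[0],key=len).reshape(-1,2)
    P=onz(c,k,.045); c0=onz(c,[pc],.045)[0]; P=P[np.hypot(*(P-c0)[:,:2].T)<.1]
    print(n,"platter",rob(P))
# stud nose centre
print("nose tri",tri([t,s],[(255+206/4,125+160/4),(212+196/4,170+83/4)]))
# nut hex-top corners (both views), matched
T=[(173,153),(217,190),(213,244),(165,266),(122,240),(123,178)]
S=[(613,101),(674,130),(671,196),(617,226),(563,197),(557,125)]
T=[(110+x/4-.4,105+y/4-.4) for x,y in T]; S=[(170+(x-400)/4-.4,275+y/4-.4) for x,y in S]
np.set_printoptions(precision=4,suppress=True)
# match ordering by rough ray distance
best=None
for k in range(6):
    for d in(1,-1):
        S2=[S[(k+d*i)%6] for i in range(6)]
        X=np.array([tri([t,s],[a,b]) for a,b in zip(T,S2)])
        e=np.abs(proj(t,X)-T).mean()+np.abs(proj(s,X)-S2).mean()
        print(k,d,round(e,2),X.mean(0))
        if d==1 and (best is None or e<best[0]): best=(e,X)
X=best[1];print(X)
c=X.mean(0);u,sv,vt=np.linalg.svd(X-c);n=vt[2]*np.sign(vt[2,2]);print("n",n,"tilt",np.degrees(np.arccos(n[2])),"az",np.degrees(np.arctan2(n[1],n[0])),"rad",np.linalg.norm(X-c,axis=1))
E
python3 m.py
```

```text
top disc (array([ 5.769e-01, -2.694e-01,  6.620e-02,  2.000e-04]), 16)
98 148
top platter (array([ 0.5552, -0.0542,  0.0739,  0.0006]), 162)
side disc (array([ 5.756e-01, -2.665e-01,  6.610e-02,  3.000e-04]), 14)
108 106
side platter (array([ 5.555e-01, -5.190e-02,  7.140e-02,  5.000e-04]), 93)
nose tri [ 0.55630181 -0.05711221  0.10919097]
0 1 6.56 [0.5809 0.2713 0.0924]
0 -1 7.28 [0.5815 0.2712 0.0921]
1 1 9.97 [0.581  0.2713 0.0923]
1 -1 9.98 [0.581  0.2715 0.0945]
2 1 11.45 [0.5816 0.2713 0.0924]
2 -1 11.45 [0.5809 0.2716 0.0949]
3 1 8.79 [0.582  0.2713 0.0926]
3 -1 8.07 [0.5813 0.2713 0.0929]
4 1 4.74 [0.5819 0.2713 0.0927]
4 -1 4.02 [0.5819 0.271  0.0905]
5 1 1.01 [0.5813 0.2713 0.0925]
5 -1 1.73 [0.582  0.271  0.0901]
[[0.6089 0.2647 0.1081]
 [0.5893 0.2431 0.0999]
 [0.5617 0.248  0.0883]
 [0.5556 0.2773 0.0779]
 [0.5725 0.2995 0.0838]
 [0.5999 0.2951 0.0972]]
n [-0.437   0.1536  0.8862] tilt 27.59500880927978 az 160.62900178607003 rad [0.0323 0.0302 0.0307 0.0302 0.0308 0.0305]
```

```bash
cat > go.py <<'E'
# usage: go.py x y z xaz(deg or 'k'): shift mm in tool axes + turn units from the measured pose
import sys
from h import *
def go(x,y,z,az=None):
    o=sensors.get_obs();Rm=R.from_quat(o["tool_rot"]).as_matrix()
    cur=np.degrees(np.arctan2(Rm[1,0],Rm[0,0]))
    d=Rm.T@(np.array([x,y,z])-o["eef_pos"])*1000
    print("shift",np.round(d,1),"turn",None if az is None else round(-((az-cur+180)%360-180)/6,2),"pos",o["eef_pos"].round(4),"az",cur.round(2),"q",o["joint_pos"].round(3),"F",o["ft_force"].round(1),"w",round(o["grip_width"],4),"t",o["clock"])
if __name__=="__main__":
    a=sys.argv[1:]; go(*map(float,a[:3]),az=float(a[3]) if len(a)>3 else None)
E
python3 go.py .5763 -.268 .2 0
python3 - <<'E'
from h import *
t=camera("top");s=camera("side")
print("nose",onz(t,[(255+206/4-.4,125+160/4-.4)],.121))
hi=[(110+123/4,105+76/4),(110+293/4,105+113/4)]
for z in(.08,.085):
    P=onz(t,hi,z);d=P[0]-P[1];print("high edge ydir az",np.degrees(np.arctan2(d[1],d[0])),P,np.linalg.norm(d))
E
```

```text
shift [419.  -21.9 103.6] turn 3.97 pos [ 0.2019 -0.4573  0.3036] az 23.82 q [-1.155  0.241  0.005  1.335 -0.     1.571] F [-0.  -0.2 -0.6] w 0.0855 t 0.3
nose [[ 0.55626901 -0.05558843  0.121     ]]
high edge ydir az 76.60661218901673 [[0.65982931 0.30232871 0.08      ]
 [0.63725329 0.20751597 0.08      ]] 0.09746349821869618
high edge ydir az 76.60661218901681 [[0.65823962 0.30052155 0.085     ]
 [0.63579739 0.20627069 0.085     ]] 0.09688590581815773
```

```bash
python3 -m inch '[1,419,-22,104,4, 1,419,-22,104,4, 1,419,-22,104,4, 1,419,-22,104,4, 1,419,-22,104,4, 1,419,-22,104,4, 1,419,-22,104,4, 1,419,-22,104,4]'; python3 go.py .5763 -.268 .14 0
```

```text
clock: 1.2
eef_pos: [0.5364, -0.2881, 0.2111]
tool_rot: [1.0, -0.001, 0.0, 0.0]
ft_force: [-0.4, -1.2, 0.1]
grip_width: 0.0852
shift [ 39.8 -20.2  71.1] turn -0.03 pos [ 0.5364 -0.2881  0.2111] az -0.17 q [-0.493  0.506  0.15   1.215 -0.     2.652] F [-0.4 -1.2  0.1] w 0.0852 t 1.2
```

```bash
python3 -m inch '[1,40,-20,51,0, 1,40,-20,51,0, 1,40,-20,51,0]'; python3 go.py .5763 -.268 .086 0
python3 - <<'E'
from h import *
t=camera("top");s=camera("side")
A=t["pixels"][105:225,340:460,::-1];B=s["pixels"][70:220,190:340,::-1]
cv2.imwrite("pics/d1.png",np.hstack([cv2.resize(np.ascontiguousarray(x),(400,400),interpolation=cv2.INTER_CUBIC) for x in(A,B)]))
E
```

```text
clock: 1.5
eef_pos: [0.5742, -0.2674, 0.1569]
tool_rot: [1.0, -0.0, -0.003, -0.001]
ft_force: [-1.7, -0.6, 0.5]
grip_width: 0.0854
shift [ 2.5  0.7 70.9] turn -0.0 pos [ 0.5742 -0.2674  0.1569] az -0.02 q [-0.436  0.598  0.16   1.139 -0.     2.706] F [-1.7 -0.6  0.5] w 0.0854 t 1.5
```

View pics/d1.png

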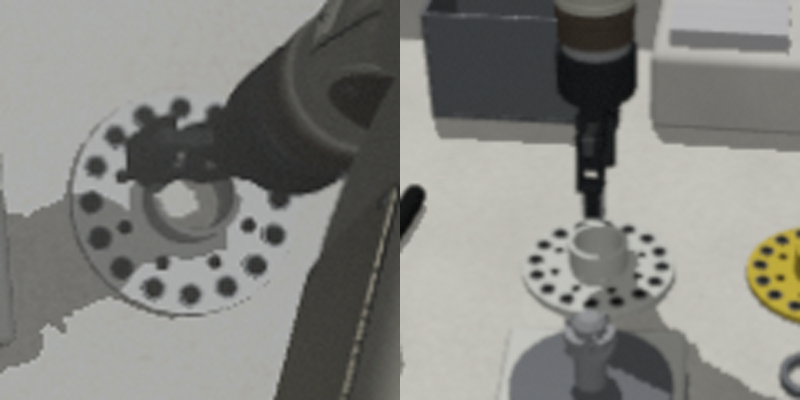

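```bash
python3 -m inch '[1,0,0,0,0]'; python3 go.py .5763 -.268 .086 0
```

```text
clock: 1.7
eef_pos: [0.5742, -0.2708, 0.1624]
tool_rot: [1.0, -0.003, 0.001, 0.001]
ft_force: [-0.8, 0.1, 0.5]
grip_width: 0.0855
shift [ 1.9 -3.  76.4] turn -0.05 pos [ 0.5742 -0.2708  0.1624] az -0.29 q [-0.441  0.591  0.162  1.139 -0.     2.706] F [-0.8  0.1  0.5] w 0.0855 t 1.7
```

```bash
python3 -m inch '[1,2,-2,40,0, 1,2,-2,60,0, 1,2,-2,70,0, 1,2,-2,75,0, 1,2,-2,75,0, 1,2,-2,75,0]'; python3 go.py .5763 -.268 .086 0
```

```text
clock: 2.3
eef_pos: [0.5775, -0.2681, 0.0872]
tool_rot: [1.0, -0.002, 0.001, 0.001]
ft_force: [0.9, -0.1, -0.2]
grip_width: 0.0854
shift [-1.2 -0.1  1.2] turn -0.03 pos [ 0.5775 -0.2681  0.0872] az -0.21 q [-0.435  0.666  0.082  0.984 -0.     2.711] F [ 0.9 -0.1 -0.2] w 0.0854 t 2.3
```

```bash
python3 -m inch '[-1,-1,0,1,0, -1,-1,0,1,0, -1,-1,0,1,0, -1,-1,0,1,0, -1,-1,0,1,0, -1,-1,0,1,0, -1,-1,0,1,0, -1,-1,0,1,0]'; python3 go.py .5763 -.268 .086 0
```

```text
clock: 3.1
eef_pos: [0.5764, -0.2679, 0.0862]
tool_rot: [1.0, -0.002, 0.001, 0.001]
ft_force: [-1.4, -0.4, 5.8]
grip_width: 0.0601
shift [-0.1  0.1  0.2] turn -0.03 pos [ 0.5764 -0.2679  0.0862] az -0.18 q [-4.35e-01  6.65e-01  7.80e-02  9.81e-01 -1.00e-03  2.71e+00] F [-1.4 -0.4  5.8] w 0.0601 t 3.1
```

```bash
python3 -m inch '[-1,0,0,-30,0, -1,0,0,-70,0, -1,0,0,-110,0, -1,0,0,-146,0, -1,0,0,-146,0, -1,0,0,-146,0]'; python3 go.py .5553 -.053 .23 0
```

```text
clock: 3.7
eef_pos: [0.5758, -0.2673, 0.2307]
tool_rot: [1.0, -0.001, 0.0, 0.0]
ft_force: [-0.3, 0.3, -4.4]
grip_width: 0.06
shift [ -21.2 -214.2    0.6] turn -0.03 pos [ 0.5758 -0.2673  0.2307] az -0.17 q [-0.435  0.545  0.268  1.293  0.     2.71 ] F [-0.3  0.3 -4.4] w 0.06 t 3.7
```

```bash
python3 -m inch '[-1,-5,-35,0,0, -1,-9,-80,0,0, -1,-13,-125,0,0, -1,-17,-170,0,0, -1,-21,-200,0,0, -1,-21,-214,0,0, -1,-21,-214,0,0, -1,-21,-214,0,0]'; python3 go.py .5553 -.053 .23 0
python3 - <<'E'
from h import *
t=camera("top");s=camera("side")
A=t["pixels"][105:255,230:380,::-1];B=s["pixels"][110:260,190:340,::-1]
cv2.imwrite("pics/d2.png",np.hstack([cv2.resize(np.ascontiguousarray(x),(400,400),interpolation=cv2.INTER_CUBIC) for x in(A,B)]))
E
```

```text
clock: 4.5
eef_pos: [0.555, -0.0537, 0.2291]
tool_rot: [1.0, -0.002, -0.001, 0.0]
ft_force: [0.1, -0.5, -4.0]
grip_width: 0.0603
shift [ 0.3 -0.7 -0.9] turn -0.03 pos [ 0.555  -0.0537  0.2291] az -0.17 q [-9.600e-02  3.970e-01  2.600e-02  1.203e+00 -1.000e-03  3.049e+00] F [ 0.1 -0.5 -4. ] w 0.0603 t 4.5
```

View pics/d2.png

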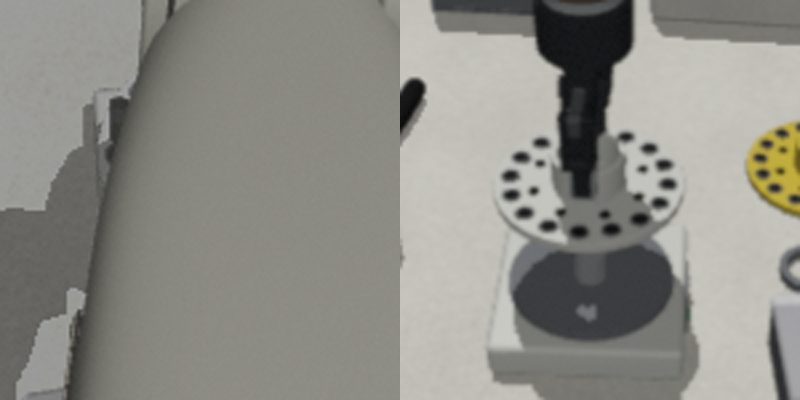

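```bash
cat > d.py <<'E'
from h import *
import sys
exec(open("m.py").read().split("for n,c,dc")[0].split("camera(\"side\")")[1])
c=camera("side"); z=float(sys.argv[1]);gx,gy=float(sys.argv[2]),float(sys.argv[3])
g=cv2.cvtColor(c["pixels"],cv2.COLOR_RGB2GRAY)
b=cv2.adaptiveThreshold(g,255,cv2.ADAPTIVE_THRESH_MEAN_C,cv2.THRESH_BINARY_INV,15,22)
N,L,st,ce=cv2.connectedComponentsWithStats(b)
m=[i for i in range(1,N) if 3<st[i,4]<70]
P=onz(c,ce[m],z);d=np.hypot(P[:,0]-gx,P[:,1]-gy);P=P[(d>.055)&(d<.077)]
print(rob(P)); x=P; 
for p in P: print(np.round(p[:2]-[gx,gy],4),round(np.hypot(*(p[:2]-[gx,gy])),4))
E
python3 d.py .153 .555 -.0535; python3 go.py .5553 -.053 .23 0
```

```text
(array([ 5.551e-01, -5.380e-02,  6.610e-02,  3.000e-04]), 14)
[-0.0251 -0.0618] 0.0667
[ 0.0477 -0.0466] 0.0666
[-0.0456 -0.0474] 0.0658
[ 0.0612 -0.0237] 0.0657
[-0.0609 -0.0259] 0.0661
[0.0663 0.0013] 0.0663
[-0.066  -0.0006] 0.066
[0.0608 0.0261] 0.0661
[-0.0615  0.0239] 0.066
[0.046  0.0476] 0.0662
[-0.0478  0.0459] 0.0662
[0.0251 0.0613] 0.0663
[-0.026   0.0597] 0.0652
[-0.0005  0.0653] 0.0653
shift [-0.1 -1.7 -0.1] turn -0.05 pos [ 0.5554 -0.0547  0.2299] az -0.29 q [-0.098  0.396  0.027  1.203 -0.     3.049] F [-0.  -0.7 -3.7] w 0.0603 t 4.65
```

```bash
python3 -m inch '[-1,0,0,15,0, -1,0,0,30,0, -1,0,0,40,0, -1,0,0,50,0, -1,0,0,60,0, -1,0,0,60,0]'; python3 go.py .5553 -.0537 .131 0
```

```text
clock: 5.25
eef_pos: [0.5545, -0.0535, 0.1688]
tool_rot: [1.0, -0.002, -0.002, -0.0]
ft_force: [-0.5, -1.0, -2.7]
grip_width: 0.06
shift [ 0.9  0.2 37.8] turn -0.03 pos [ 0.5545 -0.0535  0.1688] az -0.2 q [-0.096  0.446 -0.065  1.062 -0.     3.049] F [-0.5 -1.  -2.7] w 0.06 t 5.25
```

```bash
python3 -m inch '[-1,1,0,10,0, -1,1,0,20,0, -1,1,0,28,0, -1,1,0,33,0, -1,1,0,37,0, -1,1,0,38,0, -1,1,0,38,0]'; python3 go.py .5553 -.0537 .131 0
```

```text
clock: 5.95
eef_pos: [0.5564, -0.0533, 0.1325]
tool_rot: [1.0, -0.002, 0.0, -0.0]
ft_force: [0.1, 0.8, -3.3]
grip_width: 0.0598
shift [-1.1  0.4  1.5] turn -0.03 pos [ 0.5564 -0.0533  0.1325] az -0.17 q [-0.095  0.485 -0.108  0.977  0.     3.049] F [ 0.1  0.8 -3.3] w 0.0598 t 5.95
```

```bash
python3 -m inch '[-1,0,0,1,0, -1,0,0,2,0, -1,0,0,2,0]'; python3 go.py .5553 -.0537 .131 0; python3 -m inch '[1,0,0,0,0, 1,0,0,0,0, 1,0,0,0,0, 1,0,0,0,0, 1,0,0,-10,0, 1,0,0,-50,0, 1,0,0,-100,0,1,0,0,-150,0]';  python3 go.py .590 .2693 .2 0
```

```text
clock: 6.25
eef_pos: [0.5568, -0.0533, 0.1313]
tool_rot: [1.0, -0.002, 0.001, 0.0]
ft_force: [0.1, 1.8, 0.3]
grip_width: 0.06
shift [-1.5  0.4  0.3] turn -0.03 pos [ 0.5568 -0.0533  0.1313] az -0.17 q [-0.095  0.486 -0.11   0.973 -0.     3.049] F [0.1 1.8 0.3] w 0.06 t 6.25
clock: 7.05
eef_pos: [0.5559, -0.0532, 0.2825]
tool_rot: [1.0, -0.002, -0.0, -0.0]
ft_force: [1.9, -0.3, -0.0]
grip_width: 0.0854
shift [  33.2 -322.6   82.5] turn -0.03 pos [ 0.5559 -0.0532  0.2825] az -0.17 q [-0.095  0.367  0.124  1.329  0.     3.049] F [ 1.9 -0.3 -0. ] w 0.0854 t 7.05
```

```bash
python3 -m inch '[1,33,-320,0,-12, 1,33,-320,0,-12, 1,33,-320,0,-12, 1,33,-320,0,-12, 1,33,-320,0,-12, 1,33,-320,0,-12, 1,33,-320,0,-12, 1,33,-320,0,-12]' >/dev/null; python3 -m inch '[1,0,0,0,-11,1,0,0,0,-11,1,0,0,0,-11,1,0,0,0,-11,1,0,0,0,-11,1,0,0,0,-11,1,0,0,0,-11,1,0,0,0,-11]'; python3 go.py .587 .2700 .2 166.6
python3 - <<'E'
from h import *
t=camera("top");s=camera("side")
A=t["pixels"][105:255,230:380,::-1];B=s["pixels"][130:280,180:330,::-1]
cv2.imwrite("pics/d3.png",np.hstack([cv2.resize(np.ascontiguousarray(x),(400,400),interpolation=cv2.INTER_CUBIC) for x in(A,B)]))
E
```

```text
clock: 8.65
eef_pos: [0.5903, 0.2666, 0.2813]
tool_rot: [0.384, 0.923, 0.0, 0.0]
ft_force: [-0.5, -1.3, -0.9]
grip_width: 0.0852
shift [ 4.8  0.  81.3] turn -5.29 pos [0.5903 0.2666 0.2813] az 134.86 q [0.424 0.553 0.412 1.43  0.    1.212] F [-0.5 -1.3 -0.9] w 0.0852 t 8.65
```

View pics/d3.png

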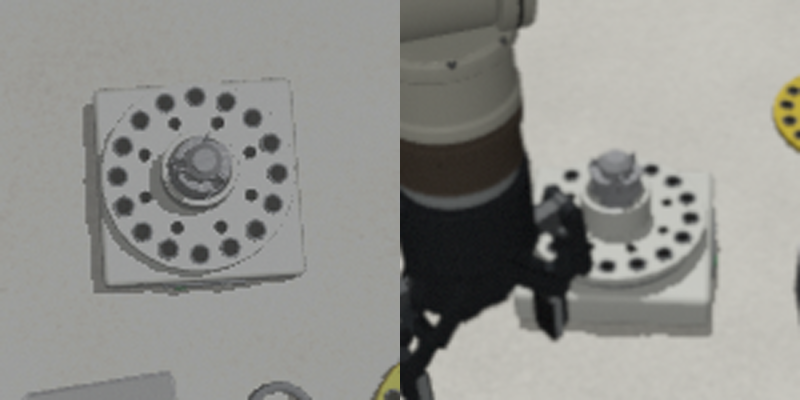

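```bash
python3 -m inch '[1,5,0,40,-5.3, 1,5,0,80,-5.3, 1,5,0,80,-5.3, 1,5,0,80,-5.3, 1,5,0,80,-5.3,1,5,0,80,-5.3]'; python3 go.py .586 .2700 .140 166.6
python3 - <<'E'
from h import *
t=camera("top");s=camera("side")
A=t["pixels"][80:230,80:230,::-1];B=s["pixels"][230:380,140:290,::-1]
cv2.imwrite("pics/n1.png",np.hstack([cv2.resize(np.ascontiguousarray(x),(400,400),interpolation=cv2.INTER_CUBIC) for x in(A,B)]))
E
```

```text
clock: 9.35
eef_pos: [0.5871, 0.2702, 0.2011]
tool_rot: [0.12, 0.993, 0.0, 0.0]
ft_force: [-0.3, -0.0, 0.5]
grip_width: 0.0854
shift [ 1.  -0.5 61.1] turn -0.07 pos [0.5871 0.2702 0.2011] az 166.18 q [ 0.431  0.586  0.259  1.243 -0.     0.673] F [-0.3 -0.   0.5] w 0.0854 t 9.35
```

View pics/n1.png

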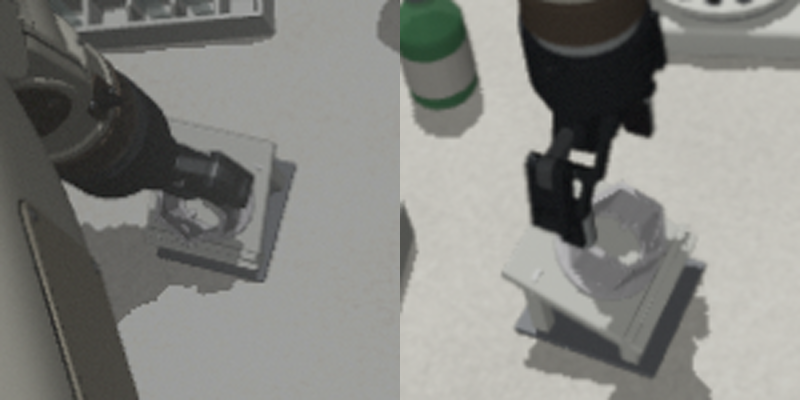

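```bash
python3 -m inch '[1,1,0,30,0, 1,1,0,45,0, 1,1,0,55,0, 1,1,0,61,0, 1,1,0,61,0, 1,1,0,61,0]'; python3 go.py .586 .2700 .1375 166.6
python3 - <<'E'
from h import *
t=camera("top");s=camera("side")
A=t["pixels"][80:230,80:230,::-1];B=s["pixels"][230:380,140:290,::-1]
cv2.imwrite("pics/n2.png",np.hstack([cv2.resize(np.ascontiguousarray(x),(400,400),interpolation=cv2.INTER_CUBIC) for x in(A,B)]))
E
```

```text
clock: 10.05
eef_pos: [0.5864, 0.2706, 0.1403]
tool_rot: [0.119, 0.993, 0.0, 0.001]
ft_force: [0.1, -0.0, 0.2]
grip_width: 0.0855
shift [ 0.2 -0.7  2.8] turn -0.04 pos [0.5864 0.2706 0.1403] az 166.36 q [0.432 0.631 0.171 1.11  0.    0.67 ] F [ 0.1 -0.   0.2] w 0.0855 t 10.05
```

View pics/n2.png

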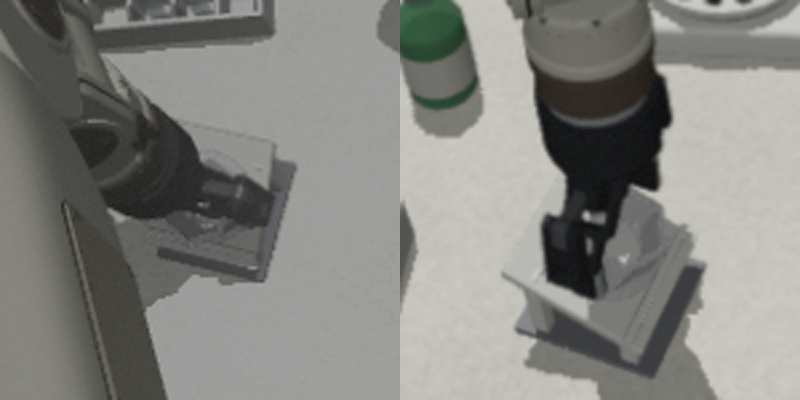

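```bash
python3 -m inch '[-1,0,0,1,0, -1,0,0,1,0, -1,0,0,1,0, -1,0,0,1,0, -1,0,0,1,0, -1,0,0,1,0, -1,0,0,1,0]'; python3 go.py .586 .2700 .1375 166.6;  python3 -m inch '[-1,0,0,-20,0, -1,0,0,-50,0, -1,0,0,-80,0, -1,0,0,-100,0, -1,0,0,-100,0, -1,0,0,-100,0]'; python3 go.py .586 .2700 .1375 166.6
python3 - <<'E'
from h import *
t=camera("top");s=camera("side")
A=t["pixels"][80:230,80:230,::-1];B=s["pixels"][190:340,140:290,::-1]
cv2.imwrite("pics/n3.png",np.hstack([cv2.resize(np.ascontiguousarray(x),(400,400),interpolation=cv2.INTER_CUBIC) for x in(A,B)]))
E
```

```text
clock: 10.85
eef_pos: [0.5862, 0.2706, 0.1393]
tool_rot: [0.119, 0.993, 0.0, 0.001]
ft_force: [-0.2, 1.0, 4.4]
grip_width: 0.0573
shift [ 0.1 -0.6  1.8] turn -0.04 pos [0.5862 0.2706 0.1393] az 166.38 q [0.432 0.632 0.17  1.108 0.    0.67 ] F [-0.2  1.   4.4] w 0.0573 t 10.85
clock: 11.45
eef_pos: [0.5856, 0.2702, 0.2372]
tool_rot: [0.119, 0.993, -0.0, -0.001]
ft_force: [-0.5, -0.6, -3.3]
grip_width: 0.0573
shift [-0.6  0.1 99.7] turn -0.04 pos [0.5856 0.2702 0.2372] az 166.38 q [ 0.432  0.565  0.317  1.325 -0.     0.67 ] F [-0.5 -0.6 -3.3] w 0.0573 t 11.45
```

View pics/n3.png

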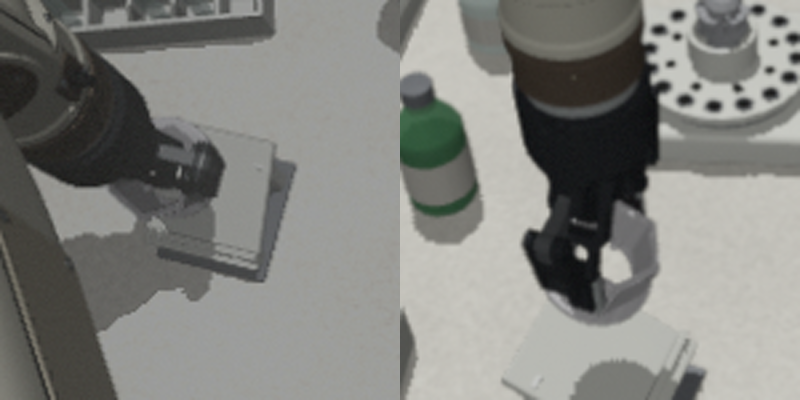

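```bash
python3 go.py .50 .13 .14
python3 - <<'E'
from h import *
t=camera("top"); print(proj(t,[[.5,.13,0],[.5,.13,.04]]))
E
```

```text
shift [  49.2 -155.7   96.4] turn None pos [0.5849 0.2699 0.2358] az 166.38 q [ 0.432  0.566  0.316  1.326 -0.     0.67 ] F [ 0.5 -0.1 -2.9] w 0.0568 t 11.55
[[223.43193906 199.75315626]
 [220.87898753 197.68533606]]
```

```bash
python3 -m inch '[-1,12,-38,0,0, -1,24,-76,0,0, -1,36,-114,20,0, -1,49,-145,50,0, -1,49,-156,80,0, -1,49,-156,110,0, -1,49,-156,120,0, -1,49,-156,120,0]'; python3 go.py .50 .13 .1
python3 - <<'E'
from h import *
t=camera("top");s=camera("side")
A=t["pixels"][120:270,150:300,::-1];B=s["pixels"][200:350,190:340,::-1]
cv2.imwrite("pics/n4.png",np.hstack([cv2.resize(np.ascontiguousarray(x),(400,400),interpolation=cv2.INTER_CUBIC) for x in(A,B)]))
E
```

```text
clock: 12.4
eef_pos: [0.4999, 0.1299, 0.1163]
tool_rot: [0.119, 0.993, -0.001, -0.002]
ft_force: [-0.0, -0.2, -1.4]
grip_width: 0.057
shift [-0.1  0.1 16.3] turn None pos [0.4999 0.1299 0.1163] az 166.38 q [ 0.254  0.436 -0.242  0.898  0.     0.492] F [-0.  -0.2 -1.4] w 0.057 t 12.4
```

View pics/n4.png

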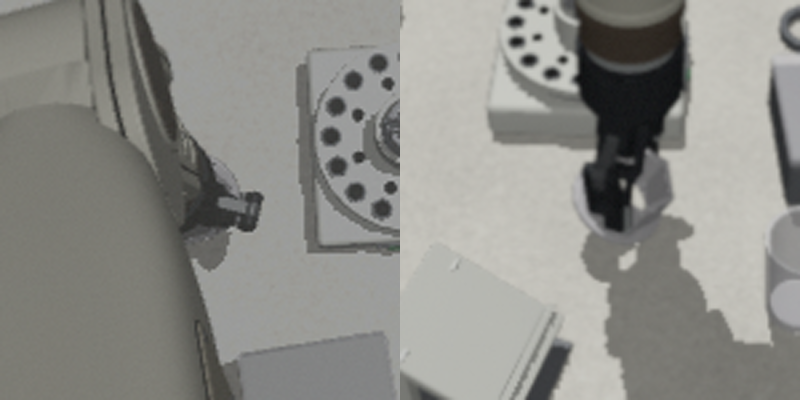

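Clear bench below. Press the low edge down to level the nut.

```bash
python3 -m inch '[-1,0,0,8,0, -1,0,0,13,0, -1,0,0,15,0, -1,0,0,17,0]'; python3 go.py .50 .13 .1;  python3 -m inch '[-1,0,0,2,0, -1,0,0,4,0, -1,0,0,6,0]'; python3 go.py .50 .13 .1
```

```text
clock: 12.9
eef_pos: [0.5016, 0.1304, 0.1015]
tool_rot: [0.118, 0.993, 0.0, 0.0]
ft_force: [0.9, -0.4, -1.7]
grip_width: 0.0568
shift [ 1.4 -0.8  1.5] turn None pos [0.5016 0.1304 0.1015] az 166.39 q [ 0.254  0.455 -0.258  0.858 -0.     0.492] F [ 0.9 -0.4 -1.7] w 0.0568 t 12.9
clock: 13.2
eef_pos: [0.5016, 0.1303, 0.0954]
tool_rot: [0.119, 0.993, 0.0, 0.0]
ft_force: [0.1, -0.8, -3.0]
grip_width: 0.057
shift [ 1.5 -0.7 -4.6] turn None pos [0.5016 0.1303 0.0954] az 166.38 q [ 0.254  0.463 -0.264  0.843 -0.     0.492] F [ 0.1 -0.8 -3. ] w 0.057 t 13.2
```

```bash
python3 -m inch '[-1,0,0,1,0, -1,0,0,3,0, -1,0,0,4,0]'; python3 -m inch '[-1,0,0,1,0, -1,0,0,2,0, -1,0,0,3,0]'
python3 - <<'E'
from h import *
t=camera("top");s=camera("side")
A=t["pixels"][120:270,150:300,::-1];B=s["pixels"][200:300,220:320,::-1]
cv2.imwrite("pics/n5.png",np.hstack([cv2.resize(np.ascontiguousarray(x),(400,400),interpolation=cv2.INTER_CUBIC) for x in(A,B)]))
E
```

```text
clock: 13.5
eef_pos: [0.5019, 0.1303, 0.094]
tool_rot: [0.119, 0.993, 0.0, 0.001]
ft_force: [-5.2, -1.8, 21.5]
grip_width: 0.0569
clock: 13.8
eef_pos: [0.5037, 0.13, 0.0927]
tool_rot: [0.119, 0.993, 0.0, 0.003]
ft_force: [-5.5, -5.6, 29.0]
grip_width: 0.0571
```

View pics/n5.png

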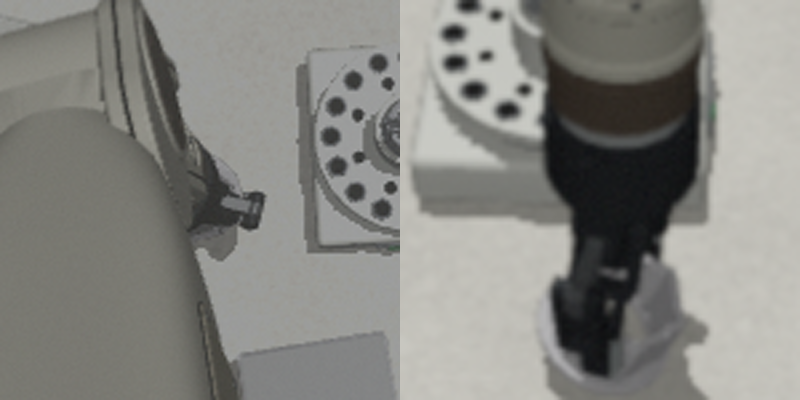

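```bash
python3 -m inch '[-1,0,0,-4,0, -1,0,0,-4,0, 1,0,0,-4,0, 1,0,0,-4,0, 1,0,0,-4,0, 1,0,0,-4,0, 1,0,0,-6,0, 1,0,0,-10,0]'
python3 -m inch '[1,0,0,-40,0, 1,0,0,-90,0, 1,-40,0,-120,0, 1,-80,40,-120,0, 1,-80,90,-120,0, 1,-80,140,-120,0, 1,-80,150,-120,0]'
python3 go.py .50 .13 .2
python3 - <<'E'
from h import *
t=camera("top");s=camera("side")
A=t["pixels"][150:250,175:275,::-1];B=s["pixels"][200:300,220:320,::-1]
cv2.imwrite("pics/n6.png",np.hstack([cv2.resize(np.ascontiguousarray(x),(400,400),interpolation=cv2.INTER_CUBIC) for x in(A,B)]))
E
```

```text
clock: 14.7
eef_pos: [0.5013, 0.1303, 0.0984]
tool_rot: [0.119, 0.993, -0.0, -0.0]
ft_force: [0.6, 0.4, 0.0]
grip_width: 0.0858
clock: 15.4
eef_pos: [0.6153, 0.2618, 0.2183]
tool_rot: [0.117, 0.993, 0.001, 0.0]
ft_force: [0.3, -0.4, -0.0]
grip_width: 0.0853
shift [  81.6 -155.    17.9] turn None pos [0.6153 0.2618 0.2183] az 166.6 q [4.020e-01 6.220e-01 3.670e-01 1.314e+00 1.000e-03 6.360e-01] F [ 0.3 -0.4 -0. ] w 0.0853 t 15.4
```

View pics/n6.png

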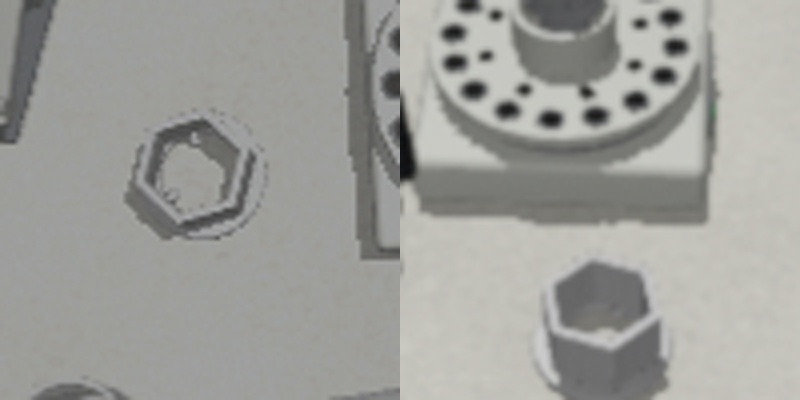

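Run:
```python
from h import *
np.set_printoptions(precision=4,suppress=True)
t=camera("top");s=camera("side")
T=np.array([(200,113),(252,155),(242,203),(183,222),(138,178),(152,127)])/4+[175-.4,150-.4]
S=(np.array([(597,262),(652,272),(660,318),(610,346),(553,318),(548,292)])-[400,0])/4+[220-.4,200-.4]
for c,k in((t,T),(s,S)):
    P=onz(c,k,.042); cc=P.mean(0);d=P-cc;a=np.degrees(np.arctan2(d[:,1],d[:,0]));print(cc,a, np.hypot(d[:,0],d[:,1]))
    print("corner az mod60",np.degrees(np.angle(np.exp(6j*np.radians(a)).sum()))/6)
```

```text
[0.5144 0.1246 0.042 ] [  -5.5446  -79.4547 -128.0843  168.8052  101.302    46.9811] [0.0301 0.0327 0.0338 0.0318 0.0322 0.0328]
corner az mod60 -12.640879196562965
[0.5127 0.1301 0.042 ] [ -76.3126 -136.8352  164.8426  102.976    29.2616   -5.7816] [0.0266 0.0321 0.0315 0.0295 0.0283 0.0297]
corner az mod60 -16.55484307850657
```

Run:
```python
from h import *
t=camera("top");s=camera("side")
A=t["pixels"][170:214,203:247,::-1];B=s["pixels"][260:304,349-96:349-52,::-1]
f=lambda x:cv2.normalize(cv2.resize(np.ascontiguousarray(x),(400,400),interpolation=cv2.INTER_CUBIC),None,0,255,cv2.NORM_MINMAX)
cv2.imwrite("pics/n7.png",np.hstack([f(A),f(B)]))
```

```text
(no output)
```

View pics/n7.png

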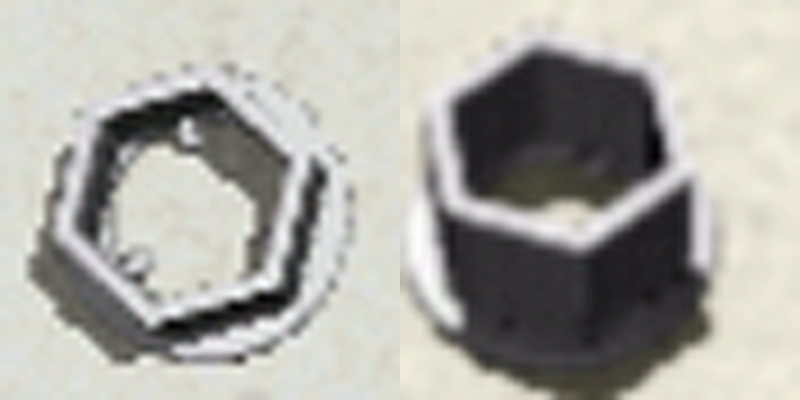

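```bash
python3 - <<'E'
from h import *
np.set_printoptions(precision=4,suppress=True)
t=camera("top");s=camera("side")
f=44/400
T=(np.array([(215,75),(318,160),(282,288),(156,325),(56,225),(96,115)])+.5)*f+[203-.5,170-.5]
S=(np.array([(540,36),(655,66),(692,172),(583,248),(443,207),(432,105)])-[400,0]+.5)*f+[253-.5,260-.5]
for c,k in((t,T),(s,S)):
    P=onz(c,k,.042); cc=P.mean(0);d=P-cc;a=np.degrees(np.arctan2(d[:,1],d[:,0]));print(cc,a, np.hypot(d[:,0],d[:,1]))
    print("corner az mod60",np.degrees(np.angle(np.exp(6j*np.radians(a)).sum()))/6)
E
python3 go.py .5135 .127 .15 166
```

```text
[0.514  0.1248 0.042 ] [ -12.4036  -74.3413 -133.8271  166.6728  101.2602   47.4574] [0.0311 0.0334 0.0325 0.0321 0.0328 0.0307]
corner az mod60 -14.171432261667478
[0.5139 0.1299 0.042 ] [ -75.859  -130.7064  167.8614  106.6772   43.6525  -12.5267] [0.0308 0.031  0.0323 0.0321 0.0325 0.0307]
corner az mod60 -13.479725270614013
shift [  67.6 -149.1   69. ] turn 0.05 pos [0.6146 0.2558 0.2189] az 166.28 q [ 0.395  0.616  0.359  1.313 -0.     0.634] F [ 0.1 -0.2 -0. ] w 0.0853 t 15.8
```

```bash
python3 -m inch '[1,17,-37,0,0, 1,34,-75,0,0, 1,50,-110,20,0, 1,66,-140,40,0, 1,68,-149,60,0, 1,68,-149,69,0, 1,68,-149,69,0, 1,68,-149,69,0]';python3 go.py .514 .1275 .084 166.2
python3 - <<'E'
from h import *
t=camera("top");s=camera("side")
A=t["pixels"][150:250,175:275,::-1];B=s["pixels"][200:300,220:320,::-1]
cv2.imwrite("pics/n8.png",np.hstack([cv2.resize(np.ascontiguousarray(x),(400,400),interpolation=cv2.INTER_CUBIC) for x in(A,B)]))
E
```

```text
clock: 16.6
eef_pos: [0.5147, 0.1289, 0.1504]
tool_rot: [0.119, 0.993, 0.0, 0.001]
ft_force: [0.8, 0.2, 0.7]
grip_width: 0.0859
shift [ 0.4 -1.6 66.4] turn 0.03 pos [0.5147 0.1289 0.1504] az 166.38 q [ 0.245  0.415 -0.169  0.984  0.     0.483] F [0.8 0.2 0.7] w 0.0859 t 16.6
```

View pics/n8.png

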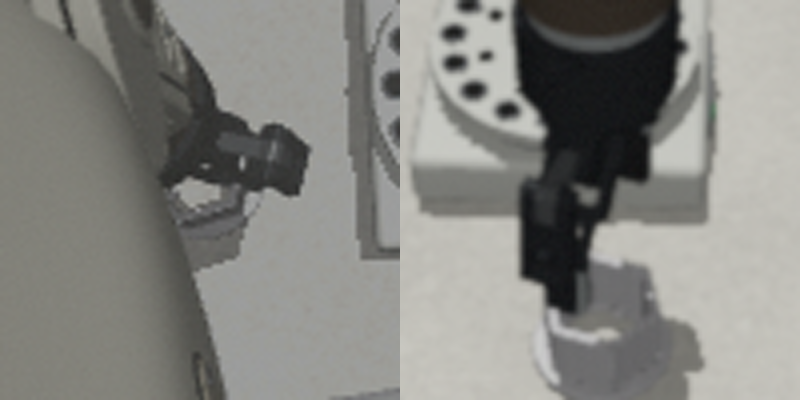

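Run:
```python
from h import *
o=sensors.get_obs();M=R.from_quat(o["tool_rot"]).as_matrix()
for n in("top","side"):
    c=camera(n)
    for y in(.0425,-.0425):
        p=o["eef_pos"]+M@np.array([0,y,.063]); u=proj(c,p)[0]; print(n,y,p.round(4),(u-([175,150] if n=="top" else [220,200]))*4+([0,0] if n=="top" else [400,0]))
```

```text
top 0.0425 [0.525  0.1706 0.0876] [ 94.2535579  133.92918776]
top -0.0425 [0.505  0.088  0.0875] [249.50488713 169.71442023]
side 0.0425 [0.525  0.1706 0.0876] [566.66866431 303.35105755]
side -0.0425 [0.505  0.088  0.0875] [624.63733206 182.14512382]
```

```bash
python3 -m inch '[1,0,-1,25,0, 1,0,-1,45,0, 1,0,-1,58,0, 1,0,-1,64,0, 1,0,-1,66,0, 1,0,-1,66,0, 1,0,-1,66,0]';python3 go.py .514 .1275 .084 166.2
```

```text
clock: 17.5
eef_pos: [0.5139, 0.1277, 0.0843]
tool_rot: [0.119, 0.993, 0.0, 0.001]
ft_force: [-0.1, -0.1, -0.1]
grip_width: 0.0855
shift [-0.2 -0.2  0.3] turn 0.03 pos [0.5139 0.1277 0.0843] az 166.39 q [ 0.244  0.496 -0.245  0.829 -0.     0.481] F [-0.1 -0.1 -0.1] w 0.0855 t 17.5
```

```bash
python3 -m inch '[-1,0,0,0,0,-1,0,0,0,0,-1,0,0,0,0,-1,0,0,0,0,-1,0,0,0,0,-1,0,0,0,0,-1,0,0,0,0]';python3 -m inch '[-1,0,0,-30,0, -1,0,0,-70,0, -1,0,0,-115,0, -1,0,0,-150,0, -1,0,0,-150,0,-1,0,0,-150,0]'; python3 go.py .5555 -.0537 .234
python3 - <<'E'
from h import *
t=camera("top");s=camera("side")
A=t["pixels"][130:230,175:275,::-1];B=s["pixels"][140:240,220:320,::-1]
cv2.imwrite("pics/n9.png",np.hstack([cv2.resize(np.ascontiguousarray(x),(400,400),interpolation=cv2.INTER_CUBIC) for x in(A,B)]))
E
```

```text
clock: 18.2
eef_pos: [0.5138, 0.1277, 0.0844]
tool_rot: [0.119, 0.993, 0.0, 0.001]
ft_force: [-0.1, -0.2, 5.6]
grip_width: 0.0572
clock: 18.8
eef_pos: [0.5131, 0.1274, 0.2335]
tool_rot: [0.119, 0.993, 0.0, 0.0]
ft_force: [0.1, -0.1, -3.0]
grip_width: 0.0571
shift [ -83.8 -166.1   -0.5] turn None pos [0.5131 0.1274 0.2335] az 166.38 q [ 0.243  0.337 -0.05   1.183 -0.     0.481] F [ 0.1 -0.1 -3. ] w 0.0571 t 18.8
```

View pics/n9.png

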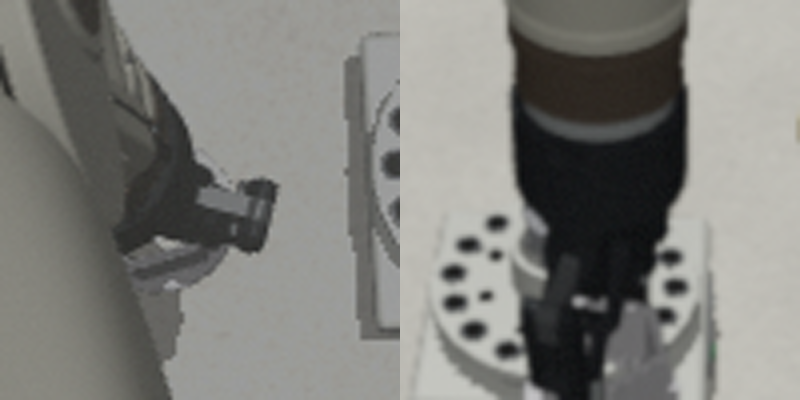

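```bash
python3 -m inch '[-1,-16,-32,0,0, -1,-34,-68,0,0, -1,-52,-104,0,0, -1,-70,-138,0,0, -1,-82,-160,0,0, -1,-84,-166,0,0, -1,-84,-166,0,0, -1,-84,-166,0,0]'; python3 go.py .5558 -.0537 .195
python3 - <<'E'
from h import *
t=camera("top");s=camera("side")
A=t["pixels"][120:220,250:350,::-1];B=s["pixels"][140:240,200:300,::-1]
cv2.imwrite("pics/n10.png",np.hstack([cv2.resize(np.ascontiguousarray(x),(400,400),interpolation=cv2.INTER_CUBIC) for x in(A,B)]))
E
```

```text
clock: 19.7
eef_pos: [0.5549, -0.0528, 0.2322]
tool_rot: [0.118, 0.993, 0.0, -0.002]
ft_force: [0.0, -0.3, -2.6]
grip_width: 0.0572
shift [-1.2 -0.7 37.2] turn None pos [ 0.5549 -0.0528  0.2322] az 166.41 q [-9.500e-02  3.950e-01  3.100e-02  1.211e+00  1.000e-03  1.420e-01] F [ 0.  -0.3 -2.6] w 0.0572 t 19.7
```

View pics/n10.png

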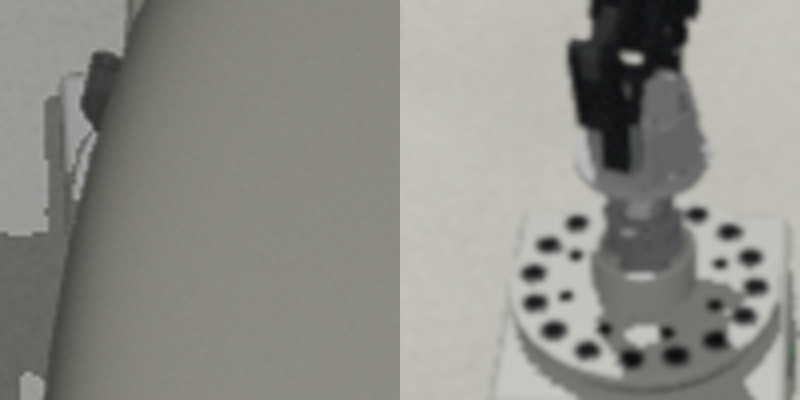

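Run:
```python
from h import *
c=camera("side")
for z in(.149,.107,.1,.085):
    print(z,(proj(c,[[.5558,-.0537,z]])[0]-[200,140])*4+[400,0])
f=c["pixels"][185:215,245:275,::-1]
cv2.imwrite("pics/n11.png",cv2.normalize(cv2.resize(np.ascontiguousarray(c["pixels"][155:225,230:300,::-1]),(700,600),interpolation=cv2.INTER_CUBIC),None,0,255,cv2.NORM_MINMAX))
```

```text
0.149 [639.8355029  152.14771048]
0.107 [641.6262162  209.22498628]
0.1 [641.91721836 218.43996269]
0.085 [642.53378709 237.90964751]
```

View pics/n11.png

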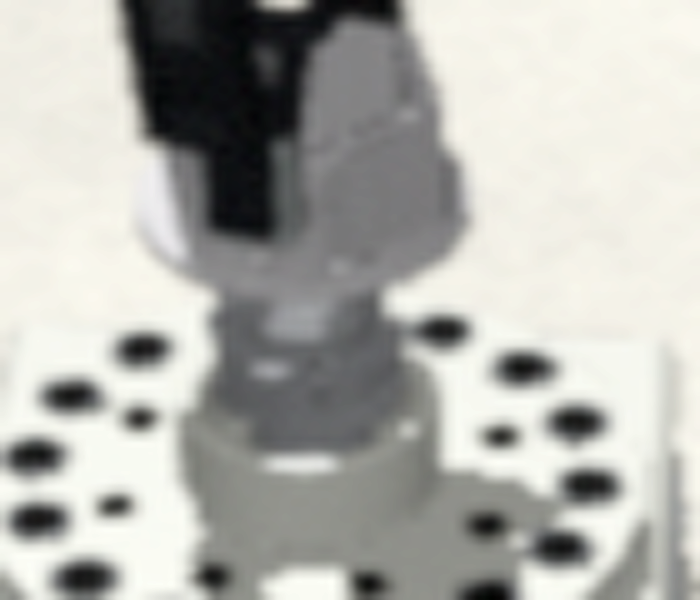

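```bash
python3 -m inch '[-1,0,-0.5,10,0, -1,0,-0.5,20,0, -1,0,-0.5,30,0, -1,0,-0.5,36,0, -1,0,-0.5,37,0, -1,0,-0.5,37,0]'; python3 go.py .5555 -.0537 .186; python3 -m inch '[-1,0,0,3,0, -1,0,0,6,0, -1,0,0,8,0]'; python3 go.py .5555 -.0537 .186
```

```text
clock: 20.45
eef_pos: [0.5555, -0.0541, 0.1961]
tool_rot: [0.119, 0.993, -0.0, -0.0]
ft_force: [-0.2, 0.7, -1.6]
grip_width: 0.0569
shift [ 0.1  0.4 10.1] turn None pos [ 0.5555 -0.0541  0.1961] az 166.37 q [-0.097  0.422 -0.026  1.124  0.     0.141] F [-0.2  0.7 -1.6] w 0.0569 t 20.45
clock: 20.75
eef_pos: [0.5557, -0.0542, 0.1884]
tool_rot: [0.119, 0.993, 0.0, 0.0]
ft_force: [-0.4, 0.6, -2.2]
grip_width: 0.057
shift [0.3 0.4 2.4] turn None pos [ 0.5557 -0.0542  0.1884] az 166.37 q [-0.097  0.428 -0.037  1.105  0.     0.141] F [-0.4  0.6 -2.2] w 0.057 t 20.75
```

```bash
python3 -m inch '[-1,0,0,1,0, -1,0,0,2,0, -1,0,0,3,0, -1,0,0,3,0]'; python3 go.py .5555 -.0537 .186
```

```text
clock: 21.15
eef_pos: [0.5557, -0.0541, 0.1862]
tool_rot: [0.119, 0.993, -0.0, 0.0]
ft_force: [-2.3, -0.2, 2.8]
grip_width: 0.0572
shift [0.3 0.4 0.2] turn None pos [ 0.5557 -0.0541  0.1862] az 166.38 q [-0.097  0.43  -0.041  1.099 -0.     0.141] F [-2.3 -0.2  2.8] w 0.0572 t 21.15
```

```bash
python3 -m inch '[-1,0,0,2,0, -1,0,0,3,-0.7, -1,0,0,3,-1.3, -1,0,0,3,-2]'; python3 -m inch '[-1,0,0,0,-0.7, -1,0,0,0,-1.3, -1,0,0,0,-2]'
```

```text
clock: 21.55
eef_pos: [0.5567, -0.0536, 0.1859]
tool_rot: [0.013, 1.0, 0.001, 0.002]
ft_force: [-4.0, 3.3, 15.5]
grip_width: 0.0572
clock: 21.85
eef_pos: [0.5566, -0.0538, 0.1859]
tool_rot: [-0.092, 0.996, -0.0, 0.002]
ft_force: [-5.3, 1.3, 15.4]
grip_width: 0.0569
```

```bash
python3 -m inch '[-1,0,0,0,-0.7, -1,0,0,0,-1.3, -1,0,0,0,-2]'
```

```text
clock: 22.15
eef_pos: [0.5564, -0.0538, 0.1859]
tool_rot: [-0.195, 0.981, -0.0, 0.002]
ft_force: [-5.2, 1.7, 15.5]
grip_width: 0.0576
```

```bash
python3 -m inch '[-1,0,0,0,-0.7, -1,0,0,0,-1.3, -1,0,0,0,-2]'
```

```text
clock: 22.45
eef_pos: [0.5566, -0.054, 0.1859]
tool_rot: [-0.297, 0.955, -0.001, 0.002]
ft_force: [-5.1, 1.4, 16.1]
grip_width: 0.0568
```

```bash
python3 -m inch '[-1,0,0,0,-0.7, -1,0,0,0,-1.3, -1,0,0,0,-2]'; python3 go.py .5555 -.0537 .186
```

```text
clock: 22.75
eef_pos: [0.5564, -0.054, 0.1859]
tool_rot: [-0.395, 0.919, -0.001, 0.002]
ft_force: [-5.7, 1.9, 15.4]
grip_width: 0.0573
shift [ 0.4  0.9 -0.1] turn None pos [ 0.5564 -0.054   0.1859] az -133.5 q [-9.700e-02  4.300e-01 -4.300e-02  1.094e+00  1.000e-03 -9.090e-01] F [-5.7  1.9 15.4] w 0.0573 t 22.75
```

```bash
python3 -m inch '[-1,0,0,0,-0.7, -1,0,0,0,-1.3, -1,0,0,0,-2]'
```

```text
clock: 23.05
eef_pos: [0.5558, -0.0538, 0.1855]
tool_rot: [-0.489, 0.872, -0.0, 0.001]
ft_force: [-6.7, 0.8, 11.8]
grip_width: 0.0571
```

```bash
python3 -m inch '[-1,0,0,0,-0.7, -1,0,0,0,-1.3, -1,0,0,0,-2]'; python3 go.py .5555 -.0537 .186
```

```text
clock: 23.35
eef_pos: [0.5559, -0.0549, 0.1828]
tool_rot: [-0.577, 0.817, -0.001, -0.0]
ft_force: [-0.9, -3.6, 0.0]
grip_width: 0.057
shift [-1.   0.8 -3.2] turn None pos [ 0.5559 -0.0549  0.1828] az -109.49 q [-0.098  0.433 -0.046  1.091 -0.002 -1.328] F [-0.9 -3.6  0. ] w 0.057 t 23.35
```

```bash
python3 -m inch '[-1,0,0,4,0, -1,0,0,8,0, -1,0,0,11,0, -1,0,0,11,0]'; python3 go.py .5555 -.0537 .174
```

```text
clock: 23.75
eef_pos: [0.556, -0.0547, 0.1734]
tool_rot: [-0.575, 0.818, -0.001, 0.001]
ft_force: [-3.1, -3.9, 12.4]
grip_width: 0.057
shift [-0.8  0.9 -0.6] turn None pos [ 0.556  -0.0547  0.1734] az -109.74 q [-9.800e-02  4.420e-01 -5.900e-02  1.067e+00 -1.000e-03 -1.324e+00] F [-3.1 -3.9 12.4] w 0.057 t 23.75
```

```bash
python3 -m inch '[-1,0,0,0,0.8, -1,0,0,0,1.6, -1,0,0,0,2.4, -1,0,0,0,3.2]'
python3 - <<'E'
from h import *
o=sensors.get_obs();print(o["ft_torque"].round(2))
E
python3 -m inch '[-1,0,0,0,0.8, -1,0,0,1,1.6, -1,0,0,1,2.4, -1,0,0,1,3.2]'
python3 - <<'E'
from h import *
o=sensors.get_obs();print(o["ft_torque"].round(2))
E
```

```text
clock: 24.15
eef_pos: [0.5571, -0.055, 0.1734]
tool_rot: [-0.43, 0.903, -0.002, 0.002]
ft_force: [-0.7, -5.0, 7.9]
grip_width: 0.0568
[-0.94  0.18  0.11]
clock: 24.55
eef_pos: [0.5568, -0.0543, 0.1719]
tool_rot: [-0.273, 0.962, -0.001, 0.002]
ft_force: [-0.0, -1.9, 4.3]
grip_width: 0.0571
[-0.59 -0.09  0.07]
```

```bash
python3 -m inch '[-1,0,0,0.5,0.8, -1,0,0,1,1.6, -1,0,0,1.5,2.4, -1,0,0,2,3.2]'
python3 - <<'E'
from h import *
o=sensors.get_obs();print(o["ft_torque"].round(2))
E
python3 -m inch '[-1,0,0,0.5,0.8, -1,0,0,1,1.6]'
python3 - <<'E'
from h import *
o=sensors.get_obs();print(o["ft_torque"].round(2))
E
```

```text
clock: 24.95
eef_pos: [0.557, -0.0545, 0.1699]
tool_rot: [-0.109, 0.994, -0.001, 0.002]
ft_force: [0.3, -3.4, 7.4]
grip_width: 0.0572
[-0.75 -0.04  0.11]
clock: 25.15
eef_pos: [0.5568, -0.0542, 0.1693]
tool_rot: [-0.026, 1.0, -0.0, 0.002]
ft_force: [-1.8, -1.9, 12.1]
grip_width: 0.057
[-0.27  0.64  0.23]
```

```bash
python3 -m inch '[-1,0,0,0.5,0.8, -1,0,0,0.5,1.6]'
python3 - <<'E'
from h import *
o=sensors.get_obs();print(o["ft_torque"].round(2))
E
python3 -m inch '[-1,0,0,0,0.8, -1,0,0,0,1.6]'
python3 - <<'E'
from h import *
o=sensors.get_obs();print(o["ft_torque"].round(2));import go;go.go(0.555,-.0537,.168)
E
```

```text
clock: 25.35
eef_pos: [0.5561, -0.0545, 0.1693]
tool_rot: [0.058, 0.998, -0.001, 0.001]
ft_force: [-6.0, -4.5, 13.6]
grip_width: 0.057
[-0.66  1.21  0.81]
clock: 25.55
eef_pos: [0.556, -0.0545, 0.1693]
tool_rot: [0.137, 0.991, -0.001, 0.001]
ft_force: [-6.9, -6.0, 13.0]
grip_width: 0.057
[-0.96  1.06  3.87]
shift [1.2 0.5 1.3] turn None pos [ 0.556  -0.0545  0.1693] az 164.2 q [-0.097  0.445 -0.066  1.057 -0.002  0.179] F [-6.9 -6.  13. ] w 0.057 t 25.55
```

```bash
python3 -m inch '[-1,0,0,0,0.5, -1,0,0,0,0.5]'
python3 - <<'E'
from h import *
o=sensors.get_obs();print(o["ft_torque"].round(2));import go;go.go(0.555,-.0537,.168)
t=camera("top");s=camera("side")
A=s["pixels"][155:225,230:300,::-1]
cv2.imwrite("pics/f1.png",cv2.resize(np.ascontiguousarray(A),(700,600),interpolation=cv2.INTER_CUBIC))
E
```

```text
clock: 25.75
eef_pos: [0.5562, -0.0545, 0.1692]
tool_rot: [0.163, 0.987, -0.001, 0.002]
ft_force: [-4.4, -4.5, 12.7]
grip_width: 0.0572
[-1.01  0.69  2.18]
shift [1.4 0.4 1.2] turn None pos [ 0.5562 -0.0545  0.1692] az 161.27 q [-0.097  0.445 -0.065  1.057 -0.002  0.23 ] F [-4.4 -4.5 12.7] w 0.0572 t 25.75
```

View pics/f1.png

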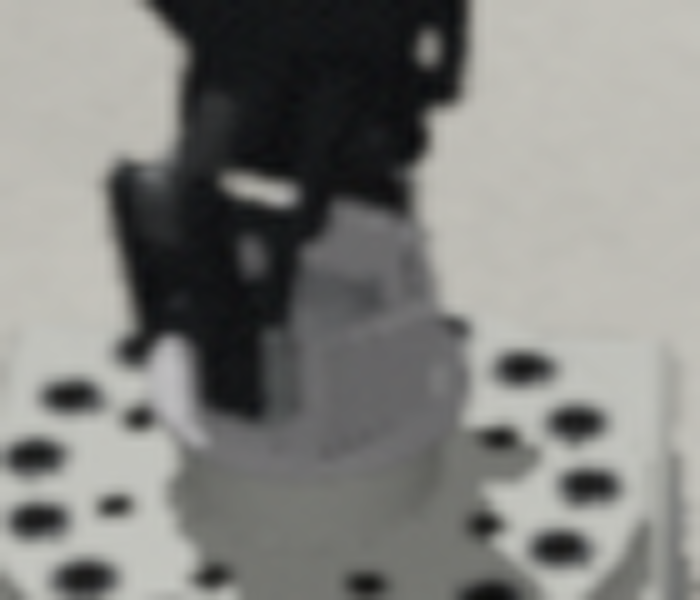

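```bash
python3 -m inch '[-1,0,0,0,0.7, -1,0,0,0,1.4]'
python3 - <<'E'
from h import *
o=sensors.get_obs();print(o["ft_torque"].round(2));import go;go.go(0.555,-.0537,.168)
E
```

```text
clock: 26.05
eef_pos: [0.5572, -0.0547, 0.1693]
tool_rot: [0.232, 0.973, -0.002, 0.003]
ft_force: [-1.6, -8.9, 10.3]
grip_width: 0.0571
[-1.71  0.22  6.84]
shift [ 2.4 -0.1  1.3] turn None pos [ 0.5572 -0.0547  0.1693] az 153.22 q [-0.096  0.446 -0.065  1.055 -0.004  0.371] F [-1.6 -8.9 10.3] w 0.0571 t 26.05
```

```bash
python3 -m inch '[1,0,0,0,0, 1,0,0,0,0, 1,0,0,0,0, 1,0,0,0,0, 1,0,0,0,0, 1,0,0,-15,0, 1,0,0,-50,0, 1,0,0,-90,0]'; python3 -m inch '[1,-30,30,-110,0, 1,-30,70,-110,0, 1,-30,115,-110,0,1,-30,160,-110,0,1,-30,200,-110,0,1,-30,200,-110,0]'
python3 - <<'E'
from h import *
import go;go.go(0.555,-.0537,.168)
t=camera("top");s=camera("side")
cv2.imwrite("pics/f2t.png",t["pixels"][:,:,::-1]);cv2.imwrite("pics/f2s.png",s["pixels"][:,:,::-1])
A=t["pixels"][130:210,260:340,::-1];B=s["pixels"][150:230,222:302,::-1]
cv2.imwrite("pics/f2.png",np.hstack([cv2.resize(np.ascontiguousarray(x),(400,400),interpolation=cv2.INTER_CUBIC) for x in(A,B)]))
E
```

```text
clock: 26.85
eef_pos: [0.5546, -0.0539, 0.2563]
tool_rot: [0.237, 0.971, -0.0, -0.002]
ft_force: [-0.6, 0.3, -0.3]
grip_width: 0.0857
clock: 27.45
eef_pos: [0.6759, 0.115, 0.3648]
tool_rot: [0.234, 0.972, 0.001, -0.001]
ft_force: [-0.5, 0.0, -0.9]
grip_width: 0.0856
shift [  30.4 -205.4  196.6] turn None pos [0.6759 0.115  0.3648] az 152.9 q [0.168 0.653 0.798 1.717 0.002 0.641] F [-0.5  0.  -0.9] w 0.0856 t 27.45
```

View pics/f2.png

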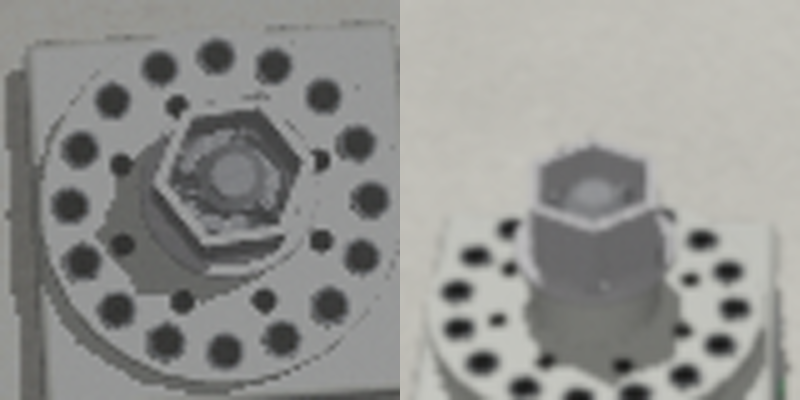

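View pics/f2s.png

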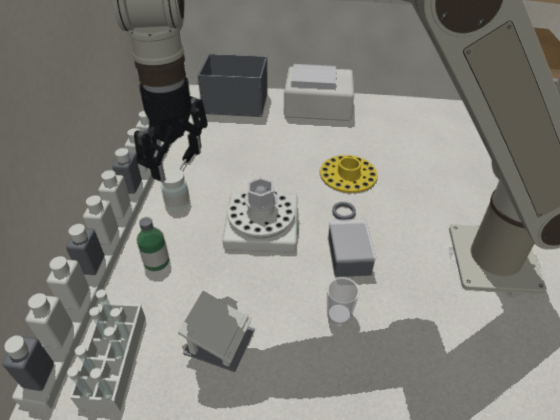

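Run:
```python
from h import *
np.set_printoptions(precision=4,suppress=True)
t=camera("top");s=camera("side")
A=t["pixels"][145:189,285:329,::-1];B=s["pixels"][170:214,240:284,::-1]
f=lambda x:cv2.normalize(cv2.resize(np.ascontiguousarray(x),(400,400),interpolation=cv2.INTER_CUBIC),None,0,255,cv2.NORM_MINMAX)
cv2.imwrite("pics/f3.png",np.hstack([f(A),f(B)]))
```

```text
(no output)
```

View pics/f3.png

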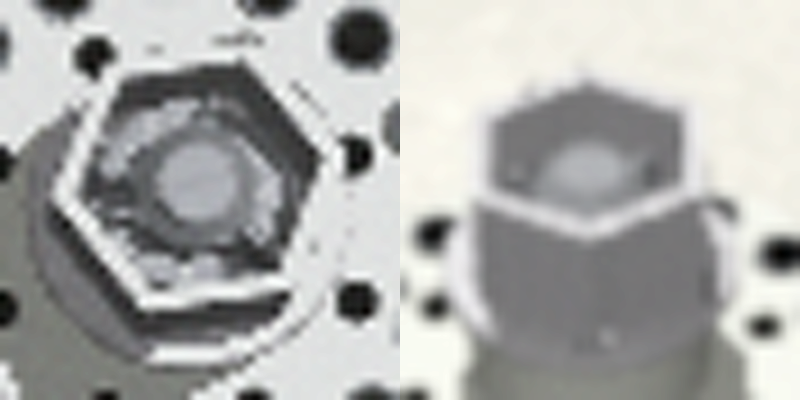

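```bash
python3 - <<'E'
from h import *
np.set_printoptions(precision=4,suppress=True)
t=camera("top");s=camera("side");f=44/400
T=(np.array([(335,160),(292,288),(140,310),(50,195),(110,65),(248,55)])+.5)*f+[284.5,144.5]
S=(np.array([(588,74),(693,108),(698,202),(588,240),(474,200),(480,112)])-[400,0]+.5)*f+[239.5,169.5]
X=np.array([tri([t,s],[a,b]) for a,b in zip(T,S)]);print(X,X.mean(0))
c=X.mean(0);n=np.linalg.svd(X-c)[2][2];n*=np.sign(n[2]);print(n,np.degrees(np.arccos(n[2])))
d=X-c;a=np.arctan2(d[:,1],d[:,0]);print(np.degrees(np.angle(np.exp(6j*a).sum()))/6)
E
python3 m.py 2>/dev/null | grep -c . ; python3 d.py .055 .5555 -.0537 | head -1
```

```text
[[ 0.5603 -0.0866  0.123 ]
 [ 0.532  -0.0765  0.1224]
 [ 0.5273 -0.0427  0.1207]
 [ 0.5525 -0.0228  0.1236]
 [ 0.5825 -0.0367  0.1218]
 [ 0.5848 -0.0676  0.1239]] [ 0.5565 -0.0555  0.1226]
[-0.025   0.0098  0.9996] 1.5374636037467557
-22.74009091310978
26
(array([ 5.564e-01, -5.220e-02,  6.620e-02,  1.000e-04]), 13)
```

Run:
```python
from workcell import order,sensors
print(sensors.get_obs()["clock"]); print(order.job_done())
```

```text
27.9
the job is handed in; nothing more can be done
None
```

The disc is on the stud and lies flat on the platter, and the nut is screwed down on its collar. I handed the job in at 27.9 s, with the gripper open and clear of everything.

- **Disc:** I picked the white disc, gripped it across the collar and lowered it onto the stud without contact forces.
- **Nut:** The tool can't tilt, so I took the nut from the ledge leaning and set it flat on empty bench. I regripped it there and placed it squarely on the stud.
- **Threading:** The thread dropped in after about 84° of counter-clockwise turning. I then turned it about 97° clockwise, until its height stopped changing and the torque rose to about 6.8 N·m.

**Last checks:**
- By the tool height, the nut's underside is about 85 mm above the bench, as it should be.
- In the pictures the nut's top is level to about 1.5°, which is within picking error.
- The disc did not turn while I tightened the nut. The other things on the bench look unmoved.

**Checks that disagreed:**
- Using both cameras together put the nut's top at 123 mm instead of 127 mm. The two cameras also differed by 2 to 5 mm in y throughout, so I trusted the tool height.
- At the end the hexagon stood about 4° behind the tool, within a few degrees of picking error. I read that as the nut slipping a little in the jaws once tight.

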